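# Shut and lock the cutter case

## Task

Push the sliding cover of the cutter case fully home and only then lock it: with the blade of the paddle-handled driver in the slot of the round cam lock on the cover, turn the lock a quarter turn clockwise until it stops, its slot in line with the two marks on the bezel. Finish with the cover still home, the lock fully turned and the driver standing in its stand again, down on its collar, and do not disturb the loose pencil, wing nut and turnscrew lying about.

Things in the scene. Friction and masses are not known exactly. Their poses are not given: they have to be found in the camera images.
- case: Low plywood cutter case, 200 x 130 x 60 mm (x, y, z), fixed, with a grey metal cover sliding along its x on top. Origin at the centre of its underside; x points to the end towards which the cover closes (away from the robot), z up. The near 68 mm of its top is a fixed deck, 50 mm above the bench, over which the open cover slides; side rails rise to 60 mm.
- cover (a joint): Sliding cover, in m: 0 = fully home against its end stop; grows as it stands open towards the case's -x, at most 0.058. Starts 0.025 to 0.055 open. Stiff: about 4 N moves it, and it stays where it is left. Its plate is 6 mm thick, top 56 mm above the bench.
- cover_lip (a point): Middle of the top edge of the cover's upstanding lip, a grey bar across the near end of the cover, 8 mm thick (x), 90 mm long (y), its top 76 mm above the bench and 26 mm above the deck. Push on its near face towards the case's +x to close the cover. Moves with the cover; axes as the case.
- cam_slot (a point): Centre of the brass cam lock on the cover, at its top face, 65 mm above the bench; with the cover home 30 mm from the case's origin along its +x. Site x runs along the slot, z up. Slot 7 mm wide, 8 mm deep, mouth chamfered to about 12 mm, 40 mm long inside a fixed round steel bezel (54 mm outside, top 66 mm above the bench).
- cam (a joint): Turn of the cam lock, in rad: 0 = unlocked (slot along the case's x), grows clockwise seen from above, 1.571 = locked at a hard stop (slot along the case's y, in line with two black marks on the bezel). Starts at 0 to 0.15. Held by about 0.08 N m of friction; stays where it is left.
- driver_grip (a point): Centre of the driver's dark wooden paddle handle, 28 mm wide (its x, as the blade), 14 mm thick (its y: grasp across this), 50 mm tall (z, up along the shank). Below: a steel collar, 40 mm across, 5 mm thick, its top 25 mm below this point, a 9 mm shank, the blade. 105 mm long in all, 0.1 kg. Starts upright in the stand, collar resting on the stand's top.
- driver_tip (a point): Middle of the lower edge of the driver's flat blade, 80 mm below the handle's centre. The blade is 24 mm wide (driver x), 3.5 mm thick (driver y), 16 mm tall.
- stand: Wooden driver stand, 70 x 110 x 60 mm (x, y, z), fixed to the bench. Origin at the centre of its underside, z up.
- stand_slot (a point): Centre of the mouth of the stand's oblong hole, at its top, 60 mm above the bench: 30 mm along the stand's x, 14 mm along its y, 54 mm deep. The driver hangs in it by its collar, blade along the stand's x, tip 50 mm below this point. Two 10 mm round holes beside it are spare.
- pencil_2: Loose dark pencil, 110 mm long, lying between case and stand; leave it alone. Origin on its underside at its middle.
- wing_nut: Loose iron wing nut, 42 mm across and 19 mm high, lying between case and stand; leave it alone. Origin at its underside.
- turnscrew: Loose round-shanked turnscrew, 230 mm long, lying to the right of the case; not the tool for this job, leave it alone. Origin on its underside at its middle.

How it is judged:
By the outcome, as a careful person would: the job done as asked, in the order asked, and still so for the second after the job is handed in, with the robot touching nothing.
It also fails if it takes over 67 s, if anything falls off the work surface, if the arm or the gripper's body presses on something with over 40 N, if the wrist force passes 120 N, or if a joint passes its speed limit or range.

## Robot

A 6-joint arm with a two-finger parallel gripper is mounted at the origin on a cart in front of the work surface, level with it; the furniture and walls round the work are solid. World frame = base frame: x ahead of the robot, y to its left, z up, the work surface at z = 0. Lengths are in mm, angles in rad, forces in N, time in s.
With the tool pointing down it reaches from about 300 to 775 mm from the base axis. Payload 14.6 kg.
Tool frame: the origin (TCP) lies midway between the tips of the shut fingers; the grasp point (between the pads) lies 19 mm behind it; z points along the fingers, y is the direction in which the jaws open and shut (so a half turn about z gives the same grasp; the last joint's range is limited). The gripper opens to 94 mm and grips with 3 to 60 N. Pads are 16 mm wide; open, the fingers measure 119 mm over their backs; the gripper's body (75 mm by 177 mm) begins 78 mm behind the grasp point.
Start: joints at [1.087, 0.3, 1.521, -0, 1.321, -0.067], TCP at [222.656, 502.905, 205.446] pointing down, gripper open.
Joint ranges: [-3.03, 3.03], [-0.79, 2.21], [0.23, 2.52], [-1.04, 4.18], [0, 3.07], [-2.55, 2.55]. Speed limits (rad/s): [2.22, 2.22, 2.57, 3.14, 3.14, 3.14].

## Interface

Orientations are given as [roll, pitch, yaw] about the fixed x, y, z axes, in that order (R = Rz(yaw) Ry(pitch) Rx(roll)).
In Python, from cell import read_state, camera, get_calibration, sign_off gives the robot as it stands.
- The arm moves only by the tool carry_out, never from a script. Its argument "series" is a list of rows, each an object with "delta_pos": the shift along the world's x, y, z in mm, a list of three; "turn": the turn, a rotation vector about the world's x, y, z in rad, a list of three; "hand": the opening, from 0 (shut) to 1 (fully open). A call has 1 to 8 rows; each row is the pose to reach, as a shift and turn from the pose commanded when the call began; what a row does not reach only later rows make up. A row lasts 1/8 s, in which the tool goes at most 62.5 mm and 10.7 degrees, less where a joint would pass 70% of its speed; a pose out of reach is approached as far as the arm can. A call with a gripper value outside its range is refused whole. The fingers move at their own pace and stop on an object; "squeeze" is the grip in N (left out, the last holds). Time passes only in rows, so rows that repeat a pose let the fingers close. It gives the time, the measured TCP pose, the force and the opening at its end, in the units of the state.
- read_state(): the state, without advancing time (a new reading comes with each control period).
- camera(name): name is "scene" or "top" or "wrist"; returns the picture (400x640x3 uint8, red, green, blue); there is no depth.
- get_calibration(name): a dict with "intrinsics" (3x3 intrinsics, pixels), "pose" (4x4, takes a point from camera to world coordinates). Camera axes: x right, y down, z forward; pixel columns grow to the right and rows downward; lengths in mm; the calibration is good to about 2 mm. A picture is of the moment at which its call begins: read the wrist's pose just before it. get_calibration takes no time and is no camera call; for the wrist camera it gives the pose at the moment of the call.
- sign_off(): hands the job in, once; it reports no verdict.
The state is a dict: "clock": time; "joints": joint angles; "qd": joint speeds; "effort": joint torques, N m; "eef_pos": TCP position; "eef_rot": TCP orientation; "wrist_force": force on the tool from outside, world axes, zero at the start; "moment": the same for the moment, N m; "finger_gap": finger opening in mm.
Only numpy, scipy, OpenCV 4.12 (cv2) and the standard library are available. Lean on these libraries where they do the work, as an engineer would, in place of code of your own. Each camera call takes 0.05 s, during which the arm holds its last target.

## Working session

There is one attempt and no reset: what is moved stays moved. The work goes in short steps, Python scripts to look and compute and a tool call to move; the robot and the scene stay as the last step left them, time stands still between calls to the robot, and variables do not carry over. Pictures are saved under pics/ and viewed, and the job is handed in when it is done.

Besides the shell and the picture viewer there is one more tool, called in YAML: its name, and indented under it one key for each argument. carry_out: Moves the arm, as the interface text tells. Its arguments: {"type":"object","properties":{"series":{"type":"array"},"squeeze":{"type":"number"}},"required":["series"]}

```bash
mkdir -p pics; ls; python3 - <<'E'
from cell import *
import cv2
s=read_state();print(s)
for n in ("scene","top","wrist"):
    c=get_calibration(n);print(n,c["intrinsics"],c["pose"])
    cv2.imwrite(f"pics/{n}0.png",camera(n)[:,:,::-1])
E
```

```text
pics
{'clock': 0.0, 'joints': array([ 1.08740088e+00,  3.00457042e-01,  1.52159412e+00,  1.32620748e-05,
        1.32068317e+00, -6.65851633e-02]), 'qd': array([ 0.00205504, -0.00059797, -0.00118664, -0.00066145, -0.00097604,
       -0.00180382]), 'effort': array([ 6.63431565e-04, -5.31815815e+01, -3.52724719e+01,  7.09097763e-02,
        2.45465885e-02, -1.37201005e-04]), 'eef_pos': array([222.53445699, 502.68127962, 204.8885223 ]), 'eef_rot': array([-3.14045436e+00, -8.87797717e-05,  2.72477903e+00]), 'wrist_force': array([-0.13755447, -0.11176865, -0.15142943]), 'moment': array([-0.01113394,  0.0022952 ,  0.01013195]), 'finger_gap': 94.07971225002704}
scene [[362.0160419    0.         319.60498935]
 [  0.         362.0160419  200.27138377]
 [  0.           0.           1.        ]] [[ 6.97578823e-01 -2.72576609e-01  6.62635479e-01 -1.84917344e+02]
 [-7.16303485e-01 -2.87397203e-01  6.35855459e-01 -8.23381905e+02]
 [ 1.71202589e-02 -9.18207406e-01 -3.95729778e-01  5.62276351e+02]
 [ 0.00000000e+00  0.00000000e+00  0.00000000e+00  1.00000000e+00]]
top [[406.97861303   0.         318.03809537]
 [  0.         406.97861303 202.81664721]
 [  0.           0.           1.        ]] [[-2.54423468e-02 -9.96334706e-01  8.16690957e-02  5.08492011e+02]
 [-9.99655655e-01  2.58816978e-02  4.32535623e-03 -7.51276713e+01]
 [-6.42323738e-03 -8.15309262e-02 -9.96650114e-01  1.06396750e+03]
 [ 0.00000000e+00  0.00000000e+00  0.00000000e+00  1.00000000e+00]]
wrist [[308.37417349   0.         318.95559935]
 [  0.         308.37417349 201.42575685]
 [  0.           0.           1.        ]] [[ 4.05220556e-01  8.87923554e-01  2.17687993e-01  1.59750317e+02]
 [ 9.14218772e-01 -3.93413705e-01 -9.71066134e-02  5.29750836e+02]
 [-5.81809594e-04  2.38364045e-01 -9.71175702e-01  3.85831643e+02]
 [ 0.00000000e+00  0.00000000e+00  0.00000000e+00  1.00000000e+00]]
```

View pics/top0.png

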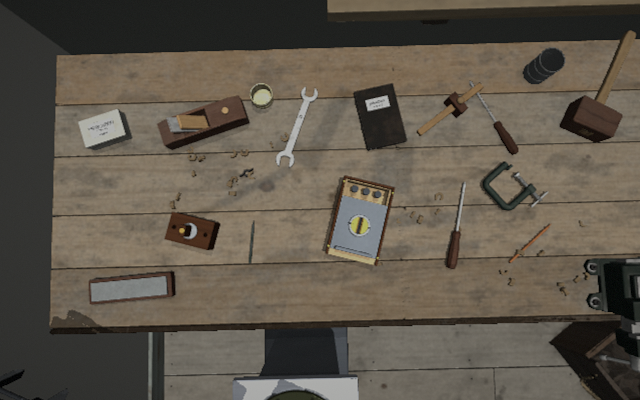

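View pics/scene0.png

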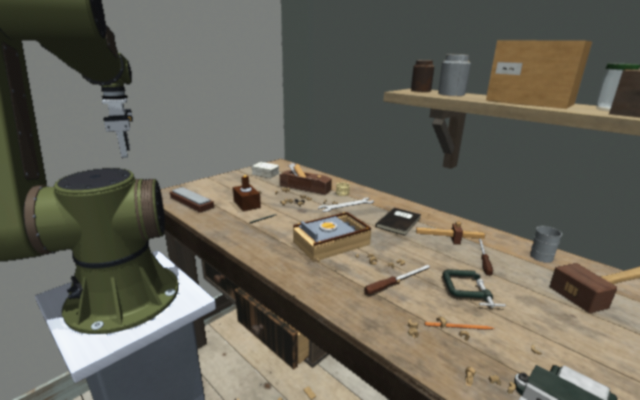

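View pics/wrist0.png

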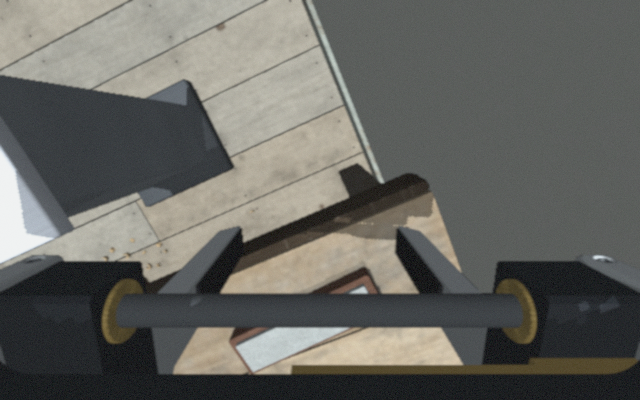

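The top view shows the stand near (192,231), the case near (360,222) and the pencil near (252,242). I'll zoom in for detail.

```bash
python3 - <<'E'
import cv2
im=cv2.imread("pics/top0.png")
cv2.imwrite("pics/top0case.png",cv2.resize(im[160:280,300:420],None,fx=5,fy=5,interpolation=cv2.INTER_CUBIC))
cv2.imwrite("pics/top0stand.png",cv2.resize(im[160:280,150:290],None,fx=5,fy=5,interpolation=cv2.INTER_CUBIC))
E
```

```text
(no output)
```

View pics/top0case.png

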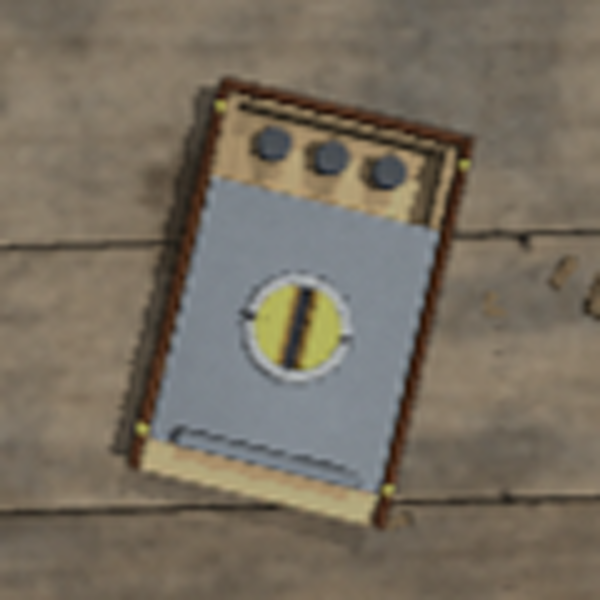

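View pics/top0stand.png

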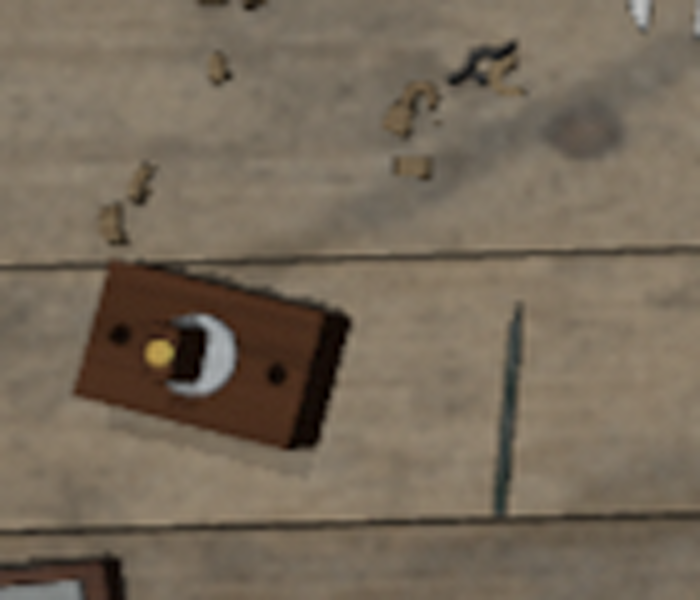

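```bash
cat > h.py <<'E'
import numpy as np, cv2
from cell import *
def ray(cal,uv,z):
    K=np.array(cal["intrinsics"]);T=np.array(cal["pose"])
    d=T[:3,:3]@np.linalg.inv(K)@np.array([uv[0],uv[1],1.0]);o=T[:3,3]
    return o+d*(z-o[2])/d[2]
def proj(cal,p):
    K=np.array(cal["intrinsics"]);T=np.array(cal["pose"])
    q=T[:3,:3].T@(np.array(p,float)-T[:3,3]);q=K@q
    return q[:2]/q[2]
def rect(P):
    # P order: far-left, far-right, near-right, near-left -> center, x-dir yaw
    P=np.array(P)[:,:2]
    c=P.mean(0); d=(P[0]+P[1]-P[2]-P[3])/2; e=(P[0]+P[3]-P[1]-P[2])/2
    return c,np.linalg.norm(d),np.arctan2(d[1],d[0]),np.linalg.norm(e),np.arctan2(e[1],e[0])-np.pi/2
E
python3 - <<'E'
from h import *
c=get_calibration("top")
f=lambda x0,y0:(lambda u,v,z:ray(c,((u+.5)/5-.5+x0,(v+.5)/5-.5+y0),z))
g=f(300,160)
print("case",rect([g(223,80,60),g(472,140,60),g(383,525,60),g(132,465,60)]))
print("cam",g(297,328,66), "slot",g(306,290,65),g(292,367,65))
print("lip ends",g(177,432,76),g(358,478,76))
print("marks",g(247,315,66),g(348,340,66))
s=f(150,160)
print("stand",rect([s(108,262,60),s(330,310,60),s(288,445,60),s(75,392,60)]))
print("collar",s(198,355,65), "pommel",s(160,352,115))
print("holes",s(120,333,60),s(277,374,60))
print("pencil",s(519,305,0),s(499,515,0),"nut",s(484,62,10))
t=lambda u,v:ray(c,(u,v),10)
print("turnscrew",t(463,183),t(452,267))
E
```

```text
case (array([ 546.0761703 , -173.42592576]), np.float64(195.25879767343332), np.float64(-0.26294848744921373), np.float64(126.43924977211019), np.float64(-0.26184601050614464))
cam [ 532.71057096 -169.63188475   66.        ] slot [ 551.23988894 -174.76604871   65.        ] [ 513.74730917 -166.6412454    65.        ]
lip ends [ 483.82197838 -109.11387309   76.        ] [ 459.58744216 -195.61089417   76.        ]
marks [ 539.6953809  -145.37483514   66.        ] [ 526.21085534 -194.36219698   66.        ]
stand (array([531.70893222, 247.58570545]), np.float64(67.36813216808712), np.float64(-0.27836910098034506), np.float64(110.9895979899224), np.float64(-0.2513988504285021))
collar [530.17194147 247.03583862  65.        ] pommel [530.93666089 248.66442775 115.        ]
holes [542.1097983  287.23905887  60.        ] [519.93932755 209.6469731   60.        ]
pencil [553.40012376  99.74455263   0.        ] [444.7125396  111.49108413   0.        ] nut [680.63728799 114.84953848  10.        ]
turnscrew [ 636.79459627 -449.06264877   10.        ] [ 421.14835793 -409.19088461   10.        ]
```

carry_out:
  series:
    - {"delta_pos":[20,-62,0],"turn":[0,0,0.15],"hand":0}
    - {"delta_pos":[40,-124,0],"turn":[0,0,0.15],"hand":0}
    - {"delta_pos":[60,-186,0],"turn":[0,0,0.15],"hand":0}
    - {"delta_pos":[80,-248,0],"turn":[0,0,0.15],"hand":0}
    - {"delta_pos":[100,-310,0],"turn":[0,0,0.15],"hand":0}
    - {"delta_pos":[120,-372,0],"turn":[0,0,0.15],"hand":0}
    - {"delta_pos":[140,-434,0],"turn":[0,0,0.15],"hand":0}
    - {"delta_pos":[160,-496,0],"turn":[0,0,0.15],"hand":0}
  squeeze: 20

```text
clock: 1.15
eef_pos: [376.3, 25.0, 205.7]
eef_rot: [3.141, 0.001, 2.875]
wrist_force: [2.3, 0.1, -0.5]
finger_gap: 17.3
```

carry_out:
  series:
    - {"delta_pos":[20,-62,0],"turn":[0,0,0],"hand":0}
    - {"delta_pos":[40,-124,0],"turn":[0,0,0],"hand":0}
    - {"delta_pos":[48,-149,0],"turn":[0,0,0],"hand":0}
    - {"delta_pos":[48,-149,0],"turn":[0,0,0],"hand":0}

```text
clock: 1.65
eef_pos: [424.2, -123.5, 204.9]
eef_rot: [3.142, -0.001, 2.872]
wrist_force: [-0.2, 0.2, 0.6]
finger_gap: 0.6
```

```bash
python3 - <<'E'
from h import *
s=read_state();print(s["clock"],s["eef_pos"],s["eef_rot"],s["finger_gap"],s["joints"])
c=get_calibration("wrist")
im=camera("wrist")[:,:,::-1];cv2.imwrite("pics/w1.png",im);np.save("w1.npy",c["pose"])
E
```

```text
1.65 [ 424.15977516 -123.48538434  204.94609812] [ 3.14157542e+00 -1.00476009e-03  2.87201601e+00] 0.5765525880515505 [-3.66193595e-01  5.70810597e-02  1.80844830e+00 -8.33464537e-05
  1.27706503e+00 -1.66738910e+00]
```

View pics/w1.png

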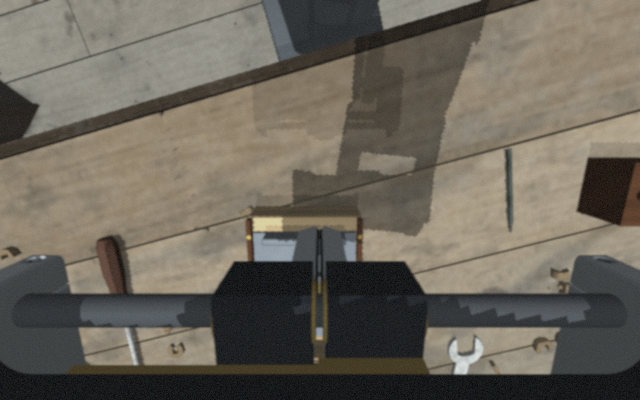

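```bash
python3 - <<'E'
import cv2
im=cv2.imread("pics/w1.png")
cv2.imwrite("pics/w1z.png",cv2.resize(im[190:275,230:380],None,fx=5,fy=5,interpolation=cv2.INTER_CUBIC))
E
```

```text
(no output)
```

View pics/w1z.png

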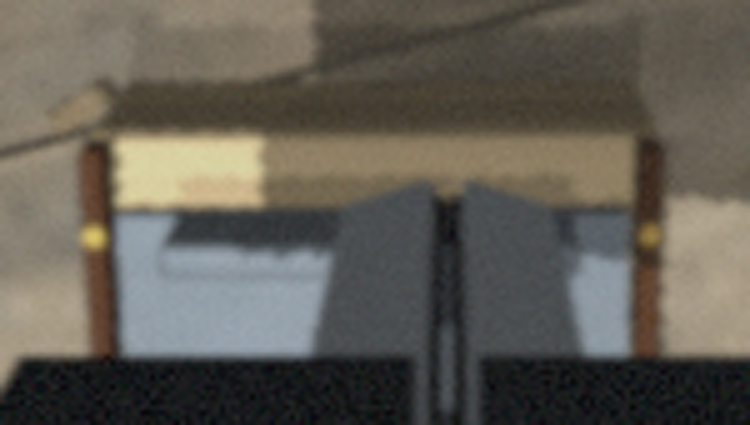

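```bash
python3 - <<'E'
from h import *
c=get_calibration("wrist");c["pose"]=np.load("w1.npy")
g=lambda u,v,z:ray(c,((u+.5)/5-.5+230,(v+.5)/5-.5+190),z)
a=-0.264;o=np.array([546,-173.4]);R=np.array([[np.cos(a),np.sin(a)],[-np.sin(a),np.cos(a)]])
for n,p in dict(deckL=g(113,133,50),deckR=g(638,133,50),cov=g(130,209,56),covR=g(610,209,56),lipn=g(165,245,76),lipn2=g(330,245,76),lipf=g(165,275,76),railL=g(92,145,60),railR=g(650,143,60)).items(): print(n,p,R@(p[:2]-o))
for n in("deckL","cov"):pass
print(np.arctan2(*(g(638,133,50)-g(113,133,50))[:2]))
E
```

```text
deckL [ 433.64099901 -205.54755593   50.        ] [-100.07748963  -60.35318158]
deckR [465.43045125 -90.73644202  50.        ] [-99.34869351  58.77544642]
cov [ 450.28204978 -205.72519137   56.        ] [-83.966633   -56.18227954]
covR [ 479.18153512 -101.35825096   56.        ] [-83.3023329   52.10990489]
lipn [ 454.37536156 -195.03742732   76.        ] [-82.80404677 -44.79667921]
lipn2 [ 463.76196489 -161.13991845   76.        ] [-82.58800545  -9.62420765]
lipf [ 460.86634305 -197.14101178   76.        ] [-75.98903446 -45.13359976]
railL [ 432.7739814  -207.92418465   60.        ] [-100.29430137  -62.87371252]
railR [465.17172561 -89.19231706  60.        ] [-100.00138554   60.1985606 ]
0.2701176480673479
```

carry_out:
  series:
    - {"delta_pos":[18.6,-21.8,-40],"turn":[0,0,0],"hand":0}
    - {"delta_pos":[18.6,-21.8,-95],"turn":[0,0,0],"hand":0}
    - {"delta_pos":[18.6,-21.8,-135],"turn":[0,0,0],"hand":0}
    - {"delta_pos":[18.6,-21.8,-143],"turn":[0,0,0],"hand":0}
    - {"delta_pos":[18.6,-21.8,-143],"turn":[0,0,0],"hand":0}

```text
clock: 2.33
eef_pos: [443.2, -143.3, 63.4]
eef_rot: [-3.142, 0.001, 2.876]
wrist_force: [0.6, 0.5, 0.8]
finger_gap: 1.0
```

carry_out:
  series:
    - {"delta_pos":[8.7,-2.4,0],"turn":[0,0,0],"hand":0}
    - {"delta_pos":[14.5,-3.9,0],"turn":[0,0,0],"hand":0}
    - {"delta_pos":[21.2,-5.8,0],"turn":[0,0,0],"hand":0}
    - {"delta_pos":[28,-7.6,0],"turn":[0,0,0],"hand":0}
    - {"delta_pos":[34.7,-9.5,0],"turn":[0,0,0],"hand":0}
    - {"delta_pos":[41.5,-11.3,0],"turn":[0,0,0],"hand":0}
    - {"delta_pos":[48.2,-13.1,0],"turn":[0,0,0],"hand":0}
    - {"delta_pos":[52.1,-14.2,0],"turn":[0,0,0],"hand":0}

```text
clock: 3.32
eef_pos: [495.2, -158.1, 62.4]
eef_rot: [3.142, -0.0, 2.875]
wrist_force: [-4.2, 0.8, 3.5]
finger_gap: 0.4
```

carry_out:
  series:
    - {"delta_pos":[1.9,-0.5,0],"turn":[0,0,0],"hand":0}
    - {"delta_pos":[3.9,-1.1,0],"turn":[0,0,0],"hand":0}
    - {"delta_pos":[5.8,-1.6,0],"turn":[0,0,0],"hand":0}
    - {"delta_pos":[7.2,-2,0],"turn":[0,0,0],"hand":0}
    - {"delta_pos":[7.2,-2,0],"turn":[0,0,0],"hand":0}

```text
clock: 3.95
eef_pos: [499.0, -159.1, 62.3]
eef_rot: [3.141, -0.008, 2.875]
wrist_force: [-28.9, 6.2, 21.8]
finger_gap: 0.7
```

carry_out:
  series:
    - {"delta_pos":[-10,3,0],"turn":[0,0,0],"hand":0}
    - {"delta_pos":[-25,7,0],"turn":[0,0,0],"hand":0}
    - {"delta_pos":[-30,15,60],"turn":[0,0,0],"hand":0.3}
    - {"delta_pos":[-30,40,115],"turn":[0,0,0],"hand":0.6}
    - {"delta_pos":[-30,100,140],"turn":[0,0,0],"hand":0.6}
    - {"delta_pos":[-30,160,140],"turn":[0,0,0],"hand":0.6}
    - {"delta_pos":[-30,220,140],"turn":[0,0,0],"hand":0.6}
    - {"delta_pos":[-30,280,140],"turn":[0,0,0],"hand":0.6}

```text
clock: 4.95
eef_pos: [472.1, 122.1, 202.8]
eef_rot: [3.141, 0.002, 2.875]
wrist_force: [1.2, -0.4, -0.1]
finger_gap: 55.3
```

```bash
python3 - <<'E'
from h import *
s=read_state();print(s["clock"],s["eef_pos"],s["eef_rot"],s["finger_gap"])
im=camera("top")[:,:,::-1];cv2.imwrite("pics/t2.png",im)
cv2.imwrite("pics/t2c.png",cv2.resize(im[160:280,300:420],None,fx=5,fy=5,interpolation=cv2.INTER_CUBIC))
E
```

```text
4.95 [472.08735997 122.1153251  202.80789205] [3.14058934e+00 1.81385481e-03 2.87473114e+00] 55.289556350184036
```

View pics/t2c.png

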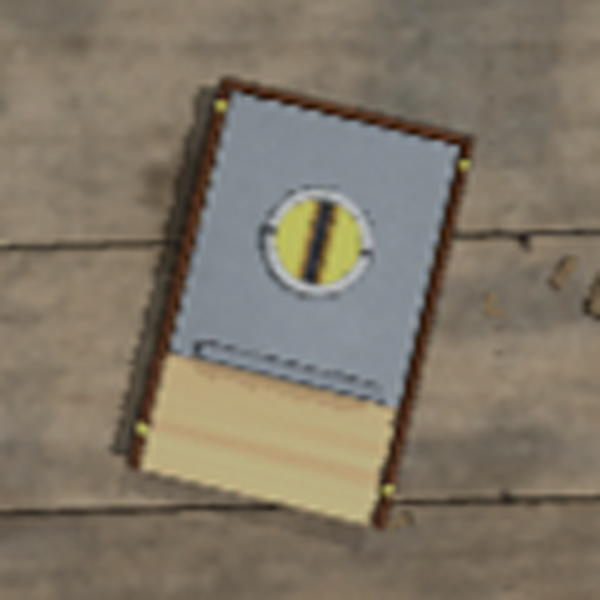

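carry_out:
  series:
    - {"delta_pos":[30,48,0],"turn":[0,0,0],"hand":0.6}
    - {"delta_pos":[58,90,0],"turn":[0,0,0],"hand":0.6}
    - {"delta_pos":[78,120,0],"turn":[0,0,0],"hand":0.6}
    - {"delta_pos":[78,120,0],"turn":[0,0,0],"hand":0.6}

```text
clock: 5.5
eef_pos: [550.6, 241.7, 201.6]
eef_rot: [3.141, 0.0, 2.877]
wrist_force: [-0.8, -1.1, 0.3]
finger_gap: 56.5
```

```bash
python3 - <<'E'
from h import *
s=read_state();print(s["clock"],s["eef_pos"],s["eef_rot"],s["finger_gap"])
c=get_calibration("wrist");np.save("w2.npy",c["pose"])
im=camera("wrist")[:,:,::-1];cv2.imwrite("pics/w2.png",im)
# cam lock from t2
t=cv2.imread("pics/t2.png");ct=get_calibration("top")
for f in("top0","t2"):
    t=cv2.imread(f"pics/{f}.png");h=cv2.cvtColor(t,cv2.COLOR_BGR2HSV);m=cv2.inRange(h,(22,120,100),(35,255,255));m[:160]=0;m[280:]=0;m[:,:300]=0;m[:,420:]=0
    n,l,st,ce=cv2.connectedComponentsWithStats(cv2.dilate(m,np.ones((5,5))));i=1+np.argmax(st[1:,4]);m[l!=i]=0
    pts=cv2.findNonZero(m);(x,y),r=cv2.minEnclosingCircle(pts);M=cv2.moments(m,True);print(f,(x,y),r,(M["m10"]/M["m00"],M["m01"]/M["m00"]))
    hull=cv2.convexHull(pts);HM=cv2.moments(hull);q=(HM["m10"]/HM["m00"],HM["m01"]/HM["m00"]);print(q,ray(ct,q,65))
    sm=np.zeros(m.shape,np.uint8);cv2.circle(sm,(int(round(q[0])),int(round(q[1]))),7,255,-1)
    w=np.clip(110-t[:,:,1].astype(float),0,None)*(sm>0)
    ys,xs=np.nonzero(w);ww=w[ys,xs];P=np.array([ray(ct,(a,b),63)[:2] for a,b in zip(xs,ys)]);mu=(P*ww[:,None]).sum(0)/ww.sum();C=((P-mu).T*ww)@(P-mu);e,v=np.linalg.eigh(C);d=v[:,1];print("slot mu",mu,"ang",np.arctan(d[1]/d[0]))
E
```

```text
5.5 [550.64723019 241.67873145 201.58954381] [3.14129912e+00 4.80644016e-05 2.87665821e+00] 56.47066839426322
top0 (359.18182373046875, 225.13636779785156) 8.037332534790039 (359.11764705882354, 225.27941176470588)
(359.1551246537396, 225.32040627885502) [ 532.43059162 -170.09638736   65.        ]
slot mu [ 533.42650474 -170.57591376] ang -0.27975911193261327
t2 (363.5, 207.5) 7.905794143676758 (363.35074626865674, 207.87313432835822)
(363.3380681818182, 207.7746212121212) [ 575.23212721 -181.82174329   65.        ]
slot mu [ 574.64366618 -181.76317656] ang -0.268138871917596
```

View pics/w2.png

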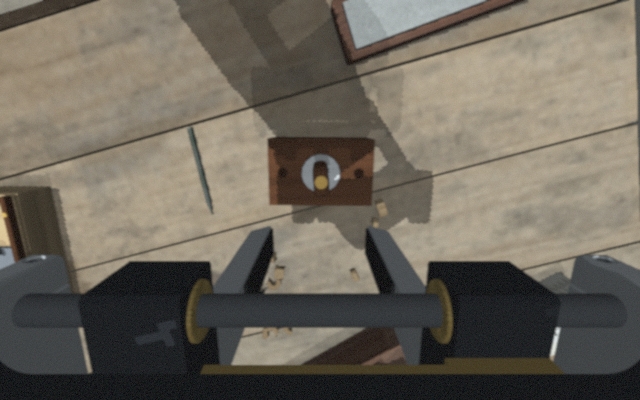

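```bash
python3 - <<'E'
import cv2
im=cv2.imread("pics/w2.png")
cv2.imwrite("pics/w2z.png",cv2.resize(im[130:215,260:385],None,fx=6,fy=6,interpolation=cv2.INTER_CUBIC))
E
```

```text
(no output)
```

View pics/w2z.png

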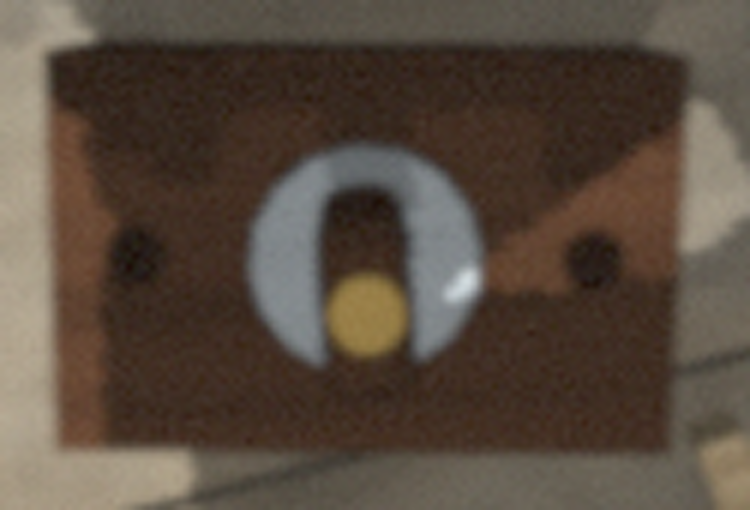

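```bash
python3 - <<'E'
from h import *
c=get_calibration("wrist");c["pose"]=np.load("w2.npy")
g=lambda u,v,z:ray(c,((u+.5)/6-.5+260,(v+.5)/6-.5+130),z)
print("collar",g(366,262,65),"pommel",g(368,316,115))
a,b=g(136,257,60),g(595,263,60);d=b-a;print("holes",a,b,(a+b)/2,"yaw",np.arctan2(d[1],d[0])-np.pi/2,np.linalg.norm(d))
a,b=g(60,447,60),g(668,447,60);d=b-a;print("near? edge",a,b,"yaw",np.arctan2(d[1],d[0])-np.pi/2,np.linalg.norm(d))
a,b=g(326,300,114),g(410,300,114);print("handle",a,b,np.linalg.norm(a-b))
E
```

```text
collar [530.9594782  247.95150999  65.        ] pommel [531.37799754 247.84718848 115.        ]
holes [520.25944076 209.08609481  60.        ] [542.41230896 286.52894901  60.        ] [531.33587486 247.80752191  60.        ] yaw -0.2786140641714703 80.54902381041329
near? edge [549.60068956 185.93943936  60.        ] [578.29180296 291.44724964  60.        ] yaw -0.26551312767305424 109.3392793921389
handle [527.63556375 242.47661973 114.        ] [530.87179891 254.37966249 114.        ] 12.335138621299238
```

carry_out:
  series:
    - {"delta_pos":[-19.5,6,0],"turn":[0,0,-0.004],"hand":0.6}
    - {"delta_pos":[-19.5,6,-50],"turn":[0,0,-0.004],"hand":0.6}
    - {"delta_pos":[-19.5,6,-100],"turn":[0,0,-0.004],"hand":0.6}
    - {"delta_pos":[-19.5,6,-129.5],"turn":[0,0,-0.004],"hand":0.6}
    - {"delta_pos":[-19.5,6,-129.5],"turn":[0,0,-0.004],"hand":0.6}
    - {"delta_pos":[-19.5,6,-129.5],"turn":[0,0,-0.004],"hand":0.6}
  squeeze: 40

```text
clock: 6.3
eef_pos: [531.3, 245.9, 74.7]
eef_rot: [3.14, 0.002, 2.87]
wrist_force: [0.2, 0.5, 0.8]
finger_gap: 56.7
```

```bash
python3 - <<'E'
from h import *
s=read_state();print(s["clock"],s["eef_pos"],s["eef_rot"],s["finger_gap"])
im=camera("wrist")[:,:,::-1];cv2.imwrite("pics/w3.png",im)
E
```

```text
6.3 [531.25238518 245.90433971  74.7345915 ] [3.14013408e+00 1.90432193e-03 2.87032575e+00] 56.68326784913861
```

View pics/w3.png

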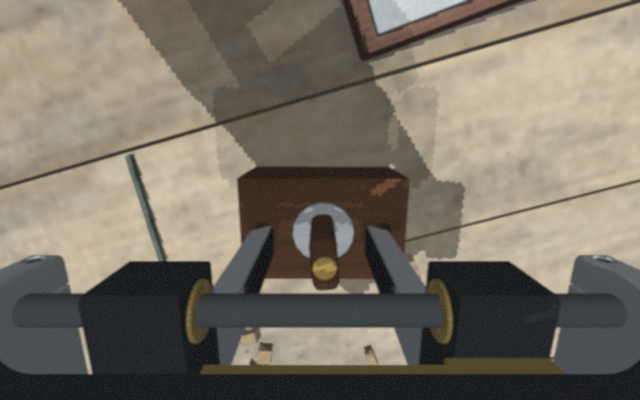

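carry_out:
  series:
    - {"delta_pos":[0.4,1.6,-2],"turn":[0,0,0],"hand":0.4}
    - {"delta_pos":[0.4,1.6,-2],"turn":[0,0,0],"hand":0}
    - {"delta_pos":[0.4,1.6,-2],"turn":[0,0,0],"hand":0}
    - {"delta_pos":[0.4,1.6,-2],"turn":[0,0,0],"hand":0}
    - {"delta_pos":[0.4,1.6,-2],"turn":[0,0,0],"hand":0}
    - {"delta_pos":[0.4,1.6,-2],"turn":[0,0,0],"hand":0}
  squeeze: 40

```text
clock: 7.1
eef_pos: [531.0, 247.7, 71.0]
eef_rot: [3.142, 0.0, 2.871]
wrist_force: [-0.5, 1.1, 0.8]
finger_gap: 13.9
```

```bash
python3 - <<'E'
from h import *
s=read_state();print(s["clock"],s["eef_pos"],s["eef_rot"],s["finger_gap"],s["wrist_force"],s["moment"])
im=camera("wrist")[:,:,::-1];cv2.imwrite("pics/w4.png",im)
print([read_state()["eef_pos"] for i in range(3)])
E
```

```text
7.1 [530.99562099 247.68388151  71.00012102] [3.14150271e+00 9.42367680e-05 2.87080704e+00] 13.911522973707623 [-0.48775014  1.13528261  0.82964354] [0.11745758 0.0121042  0.04873143]
[array([530.9769137 , 247.7051654 ,  70.97876873]), array([530.9769137 , 247.7051654 ,  70.97876873]), array([530.9769137 , 247.7051654 ,  70.97876873])]
```

View pics/w4.png

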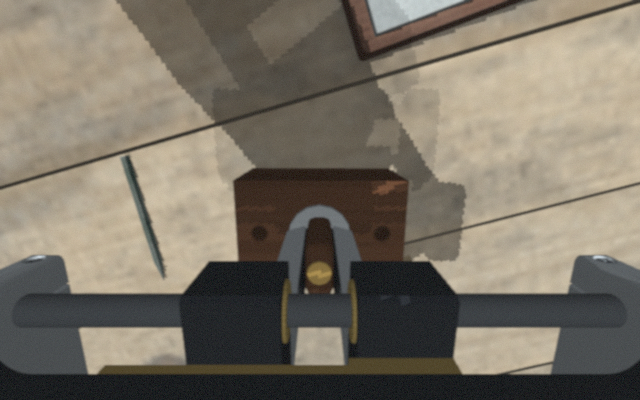

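carry_out:
  series:
    - {"delta_pos":[0,0,12],"turn":[0,0,0],"hand":0}
    - {"delta_pos":[0,0,35],"turn":[0,0,0],"hand":0}
    - {"delta_pos":[0,0,65],"turn":[0,0,0],"hand":0}
    - {"delta_pos":[0,0,95],"turn":[0,0,0],"hand":0}
    - {"delta_pos":[0,0,100],"turn":[0,0,0],"hand":0}
    - {"delta_pos":[4,-35,100],"turn":[0,0,0],"hand":0}
    - {"delta_pos":[9,-85,100],"turn":[0,0,0],"hand":0}
    - {"delta_pos":[14,-140,100],"turn":[0,0,0],"hand":0}

```text
clock: 8.15
eef_pos: [544.5, 106.4, 169.9]
eef_rot: [-3.141, -0.001, 2.872]
wrist_force: [1.4, -0.2, -1.7]
finger_gap: 14.0
```

carry_out:
  series:
    - {"delta_pos":[5,-50,0],"turn":[0,0,0],"hand":0}
    - {"delta_pos":[10,-100,0],"turn":[0,0,0],"hand":0}
    - {"delta_pos":[15,-150,0],"turn":[0,0,0],"hand":0}
    - {"delta_pos":[20,-200,0],"turn":[0,0,0],"hand":0}
    - {"delta_pos":[25,-245,0],"turn":[0,0,0],"hand":0}
    - {"delta_pos":[28,-275,0],"turn":[0,0,0],"hand":0}
    - {"delta_pos":[30,-289,0],"turn":[0,0,0],"hand":0}
    - {"delta_pos":[30,-289,0],"turn":[0,0,0],"hand":0}

```text
clock: 9.15
eef_pos: [574.8, -181.4, 170.3]
eef_rot: [3.141, -0.001, 2.87]
wrist_force: [-0.2, 0.3, -2.2]
finger_gap: 13.8
```

```bash
python3 - <<'E'
from h import *
s=read_state();print(s["clock"],s["eef_pos"],s["eef_rot"],s["finger_gap"],s["wrist_force"],s["moment"])
np.save("w5.npy",get_calibration("wrist")["pose"])
im=camera("wrist")[:,:,::-1];cv2.imwrite("pics/w5.png",im)
im=camera("scene")[:,:,::-1];cv2.imwrite("pics/s5.png",im)
cv2.imwrite("pics/s5z.png",cv2.resize(im[130:270,260:420],None,fx=4,fy=4,interpolation=cv2.INTER_CUBIC))
E
```

```text
9.15 [ 574.77741571 -181.35005485  170.26850174] [ 3.14147307e+00 -1.00859386e-03  2.87014791e+00] 13.789854051102383 [-0.2168236   0.30478684 -2.15493716] [-0.01075948 -0.04318784 -0.04372706]
```

View pics/w5.png

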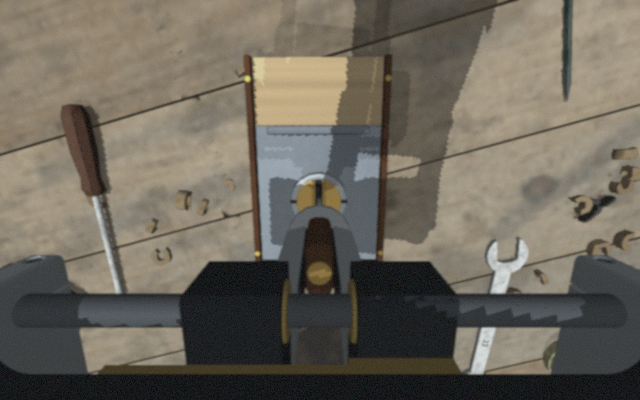

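View pics/s5z.png

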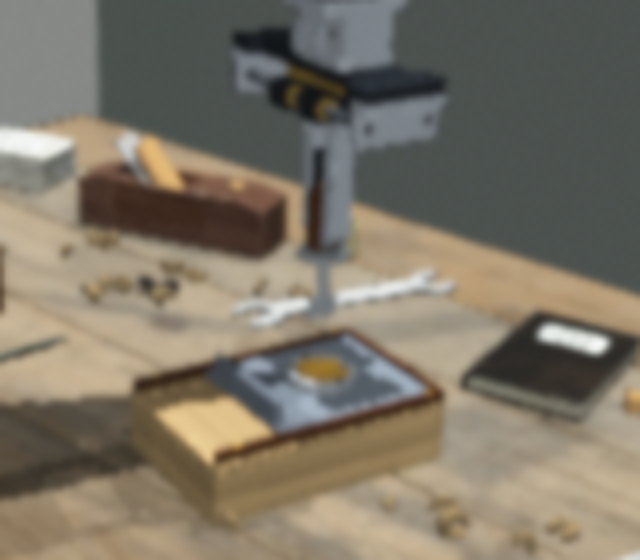

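```bash
python3 - <<'E'
import cv2
im=cv2.imread("pics/w5.png")
cv2.imwrite("pics/w5z.png",cv2.resize(im[160:240,270:370],None,fx=7,fy=7,interpolation=cv2.INTER_CUBIC))
E
```

```text
(no output)
```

View pics/w5z.png

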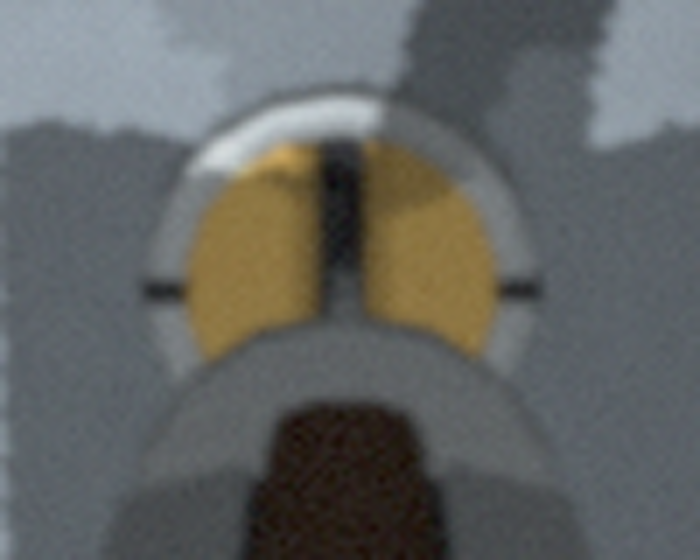

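```bash
python3 - <<'E'
from h import *
c=get_calibration("wrist");c["pose"]=np.load("w5.npy")
g=lambda u,v,z:ray(c,((u+.5)/7-.5+270,(v+.5)/7-.5+160),z)
a,b=g(147,290,66),g(540,290,66);d=b-a;print((a+b)/2,np.linalg.norm(d),np.arctan2(d[1],d[0])-np.pi/2)
a,b=g(341,155,65),g(343,300,65);d=b-a;print(a,b,np.arctan(d[1]/d[0]))
p=proj(c,[574.8,-181.4,114]);print((p-[270,160]+.5)*7-.5)
E
```

```text
[ 575.41866717 -182.6868282    66.        ] 53.43603975692911 -0.2720051549899989
[ 557.5781     -178.05888231   65.        ] [ 576.98799934 -183.19741877   65.        ] -0.2588008355925249
[352.68399016 381.19795835]
```

carry_out:
  series:
    - {"delta_pos":[0.5,-0.9,-15],"turn":[0,0,0],"hand":0}
    - {"delta_pos":[0.5,-0.9,-30],"turn":[0,0,0],"hand":0}
    - {"delta_pos":[0.5,-0.9,-38],"turn":[0,0,0],"hand":0}
    - {"delta_pos":[0.5,-0.9,-41],"turn":[0,0,0],"hand":0}
    - {"delta_pos":[0.5,-0.9,-43],"turn":[0,0,0],"hand":0}
    - {"delta_pos":[0.5,-0.9,-45],"turn":[0,0,0],"hand":0}
    - {"delta_pos":[0.5,-0.9,-46.5],"turn":[0,0,0],"hand":0}
    - {"delta_pos":[0.5,-0.9,-46.5],"turn":[0,0,0],"hand":0}

```text
clock: 10.25
eef_pos: [575.5, -182.2, 124.4]
eef_rot: [3.142, 0.0, 2.871]
wrist_force: [0.4, -0.6, -0.9]
finger_gap: 13.4
```

carry_out:
  series:
    - {"delta_pos":[0,0,-1.5],"turn":[0,0,0],"hand":0}
    - {"delta_pos":[0,0,-3],"turn":[0,0,0],"hand":0}
    - {"delta_pos":[0,0,-4.5],"turn":[0,0,0],"hand":0}
    - {"delta_pos":[0,0,-4.5],"turn":[0,0,0],"hand":0}

```text
clock: 10.75
eef_pos: [575.4, -182.2, 119.8]
eef_rot: [3.142, -0.0, 2.871]
wrist_force: [0.6, 0.3, -0.6]
finger_gap: 13.6
```

```bash
python3 - <<'E'
from h import *
s=read_state();print(s["clock"],s["eef_pos"],s["eef_rot"],s["finger_gap"],s["wrist_force"],s["moment"])
np.save("w6.npy",get_calibration("wrist")["pose"])
im=camera("wrist")[:,:,::-1];cv2.imwrite("pics/w6.png",im)
cv2.imwrite("pics/w6z.png",cv2.resize(im[150:300,240:400],None,fx=5,fy=4,interpolation=cv2.INTER_CUBIC))
E
```

```text
10.75 [ 575.39616667 -182.2209698   119.78543401] [ 3.14155576e+00 -2.63683502e-04  2.87080396e+00] 13.624140202859138 [ 0.57432054  0.3211287  -0.58550518] [ 0.01281119 -0.00845994  0.0768714 ]
```

View pics/w6z.png

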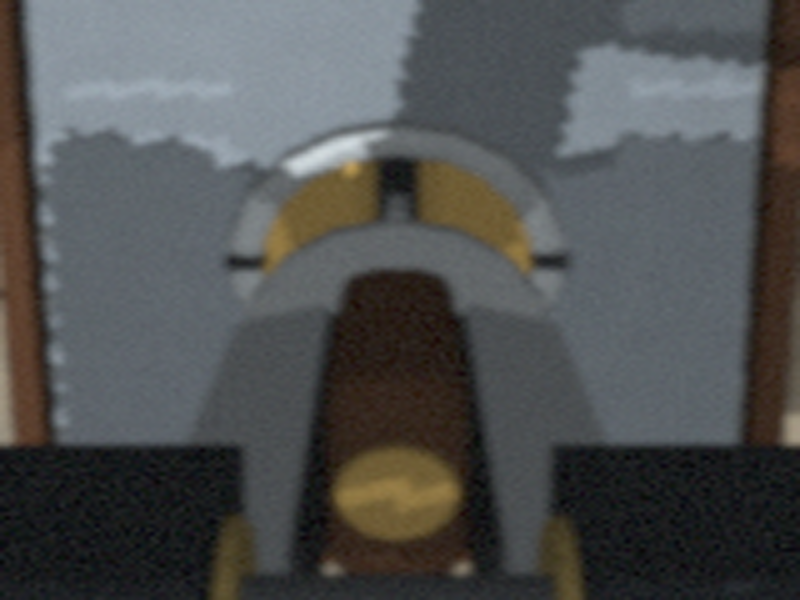

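carry_out:
  series:
    - {"delta_pos":[0,0,0],"turn":[0,0,-0.15],"hand":0}
    - {"delta_pos":[0,0,0],"turn":[0,0,-0.3],"hand":0}
    - {"delta_pos":[0,0,0],"turn":[0,0,-0.45],"hand":0}
    - {"delta_pos":[0,0,0],"turn":[0,0,-0.6],"hand":0}
    - {"delta_pos":[0,0,0],"turn":[0,0,-0.75],"hand":0}
    - {"delta_pos":[0,0,0],"turn":[0,0,-0.9],"hand":0}
    - {"delta_pos":[0,0,0],"turn":[0,0,-1.05],"hand":0}
    - {"delta_pos":[0,0,0],"turn":[0,0,-1.05],"hand":0}

```text
clock: 11.8
eef_pos: [575.3, -182.4, 119.9]
eef_rot: [-3.141, 0.0, 1.822]
wrist_force: [-1.7, -1.5, 0.1]
finger_gap: 14.2
```

```bash
python3 - <<'E'
from h import *
s=read_state();print(s["clock"],s["eef_pos"],s["eef_rot"],s["finger_gap"],s["wrist_force"],s["moment"])
im=camera("top")[:,:,::-1]
im2=camera("wrist")[:,:,::-1];cv2.imwrite("pics/w7.png",im2)
E
```

```text
11.8 [ 575.25476668 -182.40977282  119.94857321] [-3.14101866e+00  9.52444079e-05  1.82168911e+00] 14.231841062130139 [-1.7003805  -1.46815892  0.1049115 ] [-0.41178699  0.54635252  0.05476077]
```

View pics/w7.png

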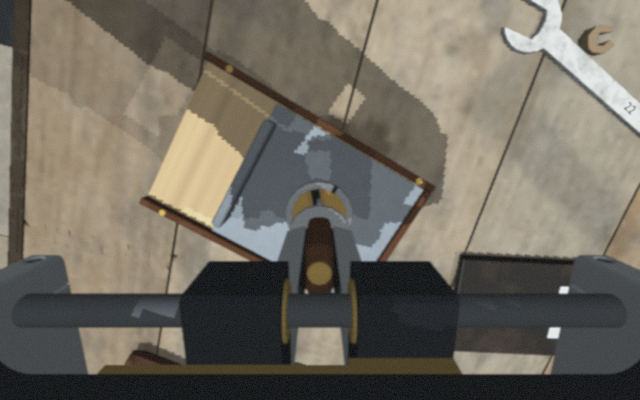

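carry_out:
  series:
    - {"delta_pos":[0,0,0],"turn":[0,0,-0.15],"hand":0}
    - {"delta_pos":[0,0,0],"turn":[0,0,-0.3],"hand":0}
    - {"delta_pos":[0,0,0],"turn":[0,0,-0.45],"hand":0}
    - {"delta_pos":[0,0,0],"turn":[0,0,-0.55],"hand":0}
    - {"delta_pos":[0,0,0],"turn":[0,0,-0.6],"hand":0}
    - {"delta_pos":[0,0,0],"turn":[0,0,-0.6],"hand":0}

```text
clock: 12.65
eef_pos: [575.1, -182.3, 119.9]
eef_rot: [-3.141, 0.0, 1.223]
wrist_force: [-5.7, -1.2, 0.3]
finger_gap: 13.9
```

```bash
python3 - <<'E'
from h import *
s=read_state();print(s["clock"],s["eef_pos"],s["eef_rot"],s["finger_gap"],s["wrist_force"],s["moment"],s["joints"][5])
im2=camera("wrist")[:,:,::-1]
cv2.imwrite("pics/w8z.png",cv2.resize(im2[130:300,210:430],None,fx=3.5,fy=3.5,interpolation=cv2.INTER_CUBIC))
E
```

```text
12.65 [ 575.12735418 -182.32235502  119.90965767] [-3.14074620e+00  3.02532309e-04  1.22337910e+00] 13.897183672055649 [-5.74606859 -1.2192419   0.25208744] [-0.42176365  1.28255936  0.0496437 ] -0.020002235489401905
```

View pics/w8z.png

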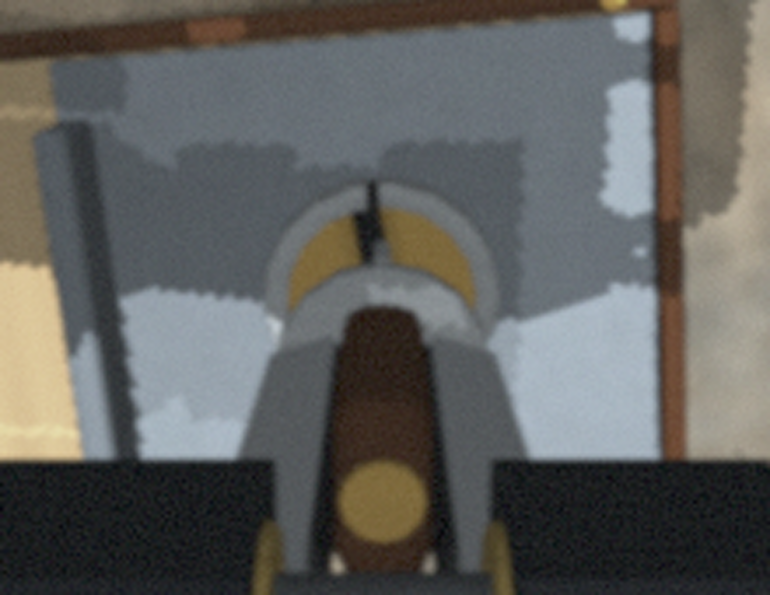

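carry_out:
  series:
    - {"delta_pos":[0,0,0],"turn":[0,0,-0.04],"hand":0}
    - {"delta_pos":[0,0,0],"turn":[0,0,-0.08],"hand":0}
    - {"delta_pos":[0,0,0],"turn":[0,0,-0.12],"hand":0}
    - {"delta_pos":[0,0,0],"turn":[0,0,-0.12],"hand":0}

```text
clock: 13.2
eef_pos: [575.1, -182.2, 119.9]
eef_rot: [-3.141, 0.0, 1.103]
wrist_force: [-6.1, -1.3, 1.3]
finger_gap: 14.3
```

```bash
python3 - <<'E'
from h import *
s=read_state();print(s["clock"],s["eef_pos"],s["eef_rot"],s["finger_gap"],s["wrist_force"],s["moment"],s["joints"][5],s["effort"][5])
im2=camera("wrist")[:,:,::-1]
cv2.imwrite("pics/w9z.png",cv2.resize(im2[130:300,210:430],None,fx=3.5,fy=3.5,interpolation=cv2.INTER_CUBIC))
E
```

```text
13.2 [ 575.12704188 -182.24214317  119.86462534] [-3.14069438e+00  3.62030310e-04  1.10290764e+00] 14.255075104119646 [-6.07366918 -1.3359876   1.31225604] [-0.44570509  1.47445689  0.09477888] 0.10055153216022893 0.45279541052877903
```

View pics/w9z.png

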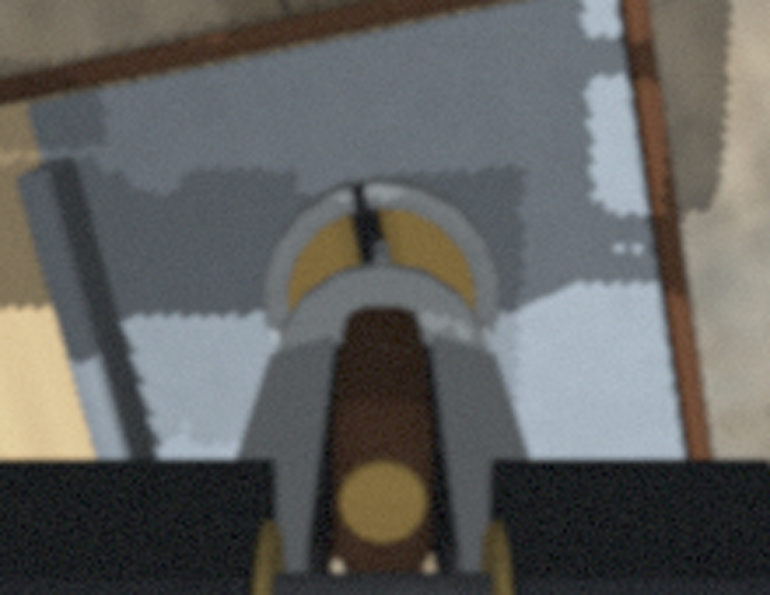

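carry_out:
  series:
    - {"delta_pos":[0,0,0],"turn":[0,0,-0.04],"hand":0}
    - {"delta_pos":[0,0,0],"turn":[0,0,-0.08],"hand":0}
    - {"delta_pos":[0,0,0],"turn":[0,0,-0.12],"hand":0}
    - {"delta_pos":[0,0,0],"turn":[0,0,-0.12],"hand":0}

```text
clock: 13.75
eef_pos: [575.1, -182.2, 119.9]
eef_rot: [-3.141, 0.001, 0.984]
wrist_force: [-5.1, -0.8, 1.9]
finger_gap: 13.8
```

```bash
python3 - <<'E'
from h import *
s=read_state();print(s["clock"],s["eef_pos"],s["eef_rot"],s["finger_gap"],s["wrist_force"],s["moment"],s["joints"][5],s["effort"][5])
im2=camera("wrist")[:,:,::-1]
cv2.imwrite("pics/w10z.png",cv2.resize(im2[130:300,210:430],None,fx=3.5,fy=3.5,interpolation=cv2.INTER_CUBIC))
E
```

```text
13.75 [ 575.13173871 -182.2490983   119.92524381] [-3.14082194e+00  6.37067235e-04  9.83578820e-01] 13.823836720573574 [-5.14596746 -0.78536496  1.8916264 ] [-0.33164279  1.48847055  0.65230222] 0.2200279634986456 0.9682387858629227
```

View pics/w10z.png

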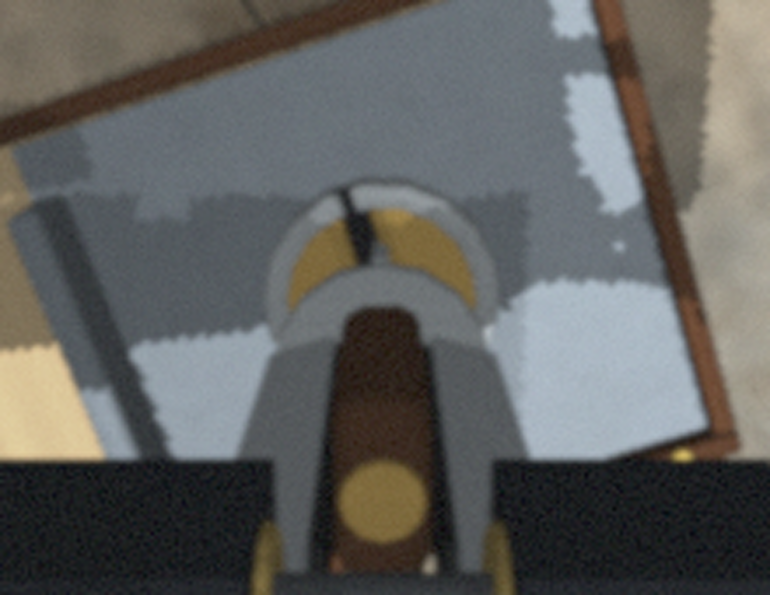

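carry_out:
  series:
    - {"delta_pos":[0,0,0],"turn":[0,0,0.06],"hand":0}
    - {"delta_pos":[0,0,0],"turn":[0,0,0.12],"hand":0}
    - {"delta_pos":[0,0,0],"turn":[0,0,0.18],"hand":0}
    - {"delta_pos":[0,0,0],"turn":[0,0,0.22],"hand":0}
    - {"delta_pos":[0,0,0],"turn":[0,0,0.22],"hand":0}

```text
clock: 14.42
eef_pos: [575.6, -182.1, 119.9]
eef_rot: [3.141, -0.0, 1.202]
wrist_force: [-1.9, 0.2, -1.7]
finger_gap: 14.0
```

```bash
python3 - <<'E'
from h import *
s=read_state();print(s["clock"],s["eef_pos"],s["eef_rot"],s["finger_gap"],s["wrist_force"],s["moment"],s["joints"][5],s["effort"][5])
im2=camera("wrist")[:,:,::-1]
cv2.imwrite("pics/w11z.png",cv2.resize(im2[130:300,210:430],None,fx=3.5,fy=3.5,interpolation=cv2.INTER_CUBIC))
E
```

```text
14.425 [ 575.63238229 -182.11278944  119.90525913] [ 3.14128675e+00 -3.54163037e-04  1.20239640e+00] 14.02003169323205 [-1.85990784  0.22119043 -1.65433718] [-0.05345264  0.34344194  0.01294394] 0.001035376779532524 -0.47288674861192703
```

View pics/w11z.png

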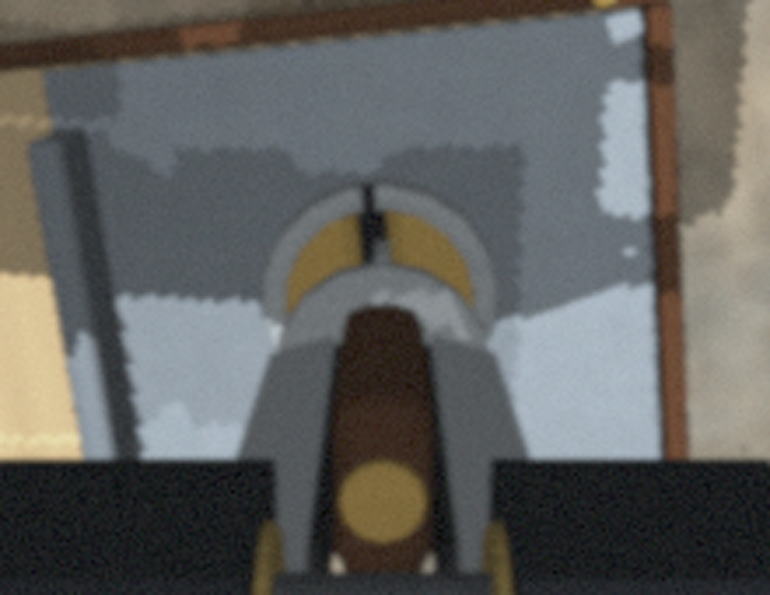

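carry_out:
  series:
    - {"delta_pos":[0,0,3],"turn":[0,0,0],"hand":0}
    - {"delta_pos":[0,0,7],"turn":[0,0,0],"hand":0}
    - {"delta_pos":[0,0,15],"turn":[0,0,0],"hand":0}
    - {"delta_pos":[0,0,35],"turn":[0,0,0],"hand":0}
    - {"delta_pos":[0,0,55],"turn":[0,0,0.1],"hand":0}
    - {"delta_pos":[0,40,55],"turn":[0,0,0.25],"hand":0}
    - {"delta_pos":[-5,90,55],"turn":[0,0,0.4],"hand":0}
    - {"delta_pos":[-10,145,55],"turn":[0,0,0.55],"hand":0}

```text
clock: 15.48
eef_pos: [565.3, -36.1, 175.6]
eef_rot: [3.141, 0.0, 1.755]
wrist_force: [-0.1, 0.1, -0.6]
finger_gap: 13.5
```

```bash
python3 - <<'E'
from h import *
s=read_state();print(s["clock"],s["eef_pos"],s["eef_rot"],s["finger_gap"],s["wrist_force"])
im=camera("top")[:,:,::-1];cv2.imwrite("pics/t3.png",im)
cv2.imwrite("pics/t3c.png",cv2.resize(im[160:280,260:420],None,fx=5,fy=5,interpolation=cv2.INTER_CUBIC))
E
```

```text
15.475 [565.29767413 -36.08868463 175.59925168] [3.14076446e+00 2.52224283e-04 1.75482651e+00] 13.496600643919946 [-0.05253706  0.11245578 -0.63108728]
```

View pics/t3c.png

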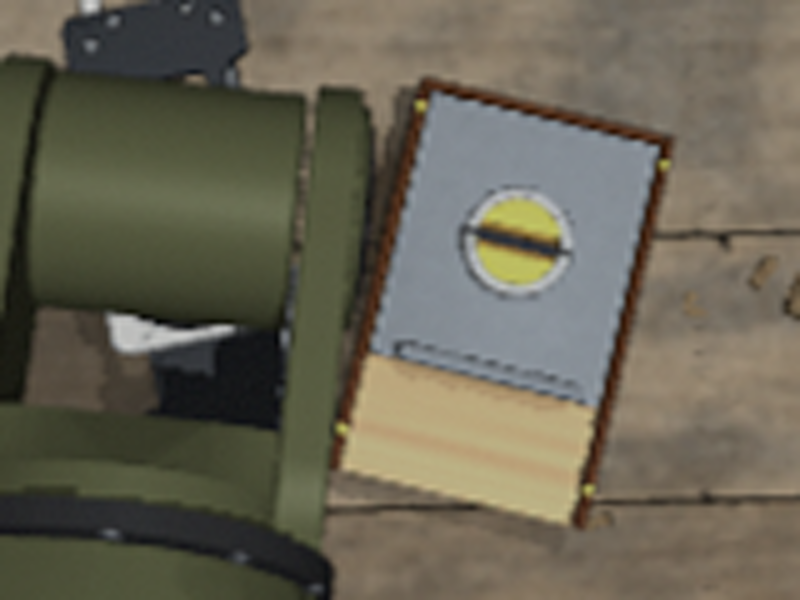

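```bash
python3 - <<'E'
from h import *
ct=get_calibration("top");t=cv2.imread("pics/t3.png")
def ang(r0,r1,q,z):
    yy,xx=np.mgrid[:400,:640];rr=np.hypot(xx-q[0],yy-q[1])
    w=np.clip(100-t[:,:,1].astype(float),0,None)*((rr>r0)&(rr<=r1))
    ys,xs=np.nonzero(w);ww=w[ys,xs];P=np.array([ray(ct,(a,b),z)[:2] for a,b in zip(xs,ys)])
    mu=(P*ww[:,None]).sum(0)/ww.sum();C=((P-mu).T*ww)@(P-mu);e,v=np.linalg.eigh(C);d=v[:,1];d*=np.sign(d[1]);return mu,np.arctan2(d[1],d[0])-np.pi/2,e,ww.sum()
q=(363.4,207.8)
for r in(5.5,6,6.5,7,7.5):print(r,ang(0,r,q,63))
g=lambda u,v,z:ray(ct,((u+.5)/5-.5+260,(v+.5)/5-.5+160),z)
d=g(467,231,66)-g(570,254,66);print("marks",np.arctan2(d[1],d[0])-np.pi/2)
z=cv2.resize(t[195:221,348:380],None,fx=20,fy=20,interpolation=cv2.INTER_CUBIC);cv2.imwrite("pics/t3z.png",z)
E
```

```text
5.5 (array([ 574.90161049, -181.60076733]), np.float64(-0.2512499060384341), array([ 4757.00046026, 78658.63344561]), np.float64(1316.0))
6 (array([ 574.94611931, -181.9211729 ]), np.float64(-0.24834332764314837), array([  5103.37242296, 100021.21169236]), np.float64(1425.0))
6.5 (array([ 574.88909546, -181.7358071 ]), np.float64(-0.25919654995959696), array([  5788.25147077, 129454.17211547]), np.float64(1554.0))
7 (array([ 574.90841703, -182.13891324]), np.float64(-0.2666942887149375), array([  6498.02468296, 179125.25085747]), np.float64(1734.0))
7.5 (array([ 574.87101789, -181.89927007]), np.float64(-0.2658542801559147), array([  6963.25890559, 201969.01576938]), np.float64(1805.0))
marks -0.24662859158937533
```

View pics/t3z.png

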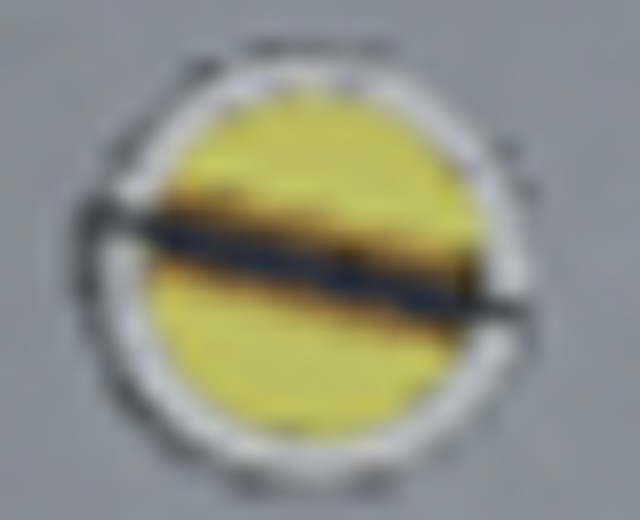

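carry_out:
  series:
    - {"delta_pos":[-5,40,0],"turn":[0,0,0.15],"hand":0}
    - {"delta_pos":[-10,85,0],"turn":[0,0,0.3],"hand":0}
    - {"delta_pos":[-16,130,0],"turn":[0,0,0.45],"hand":0}
    - {"delta_pos":[-22,175,0],"turn":[0,0,0.6],"hand":0}
    - {"delta_pos":[-27,220,0],"turn":[0,0,0.75],"hand":0}
    - {"delta_pos":[-32,260,0],"turn":[0,0,0.9],"hand":0}
    - {"delta_pos":[-34.3,283.8,0],"turn":[0,0,1.05],"hand":0}
    - {"delta_pos":[-34.3,283.8,0],"turn":[0,0,1.116],"hand":0}

```text
clock: 16.52
eef_pos: [530.9, 248.2, 175.4]
eef_rot: [3.141, 0.0, 2.872]
wrist_force: [-0.2, 0.0, -1.4]
finger_gap: 13.8
```

carry_out:
  series:
    - {"delta_pos":[0,0,0],"turn":[0,0,0],"hand":0}
    - {"delta_pos":[0,0,0],"turn":[0,0,0],"hand":0}

```text
clock: 16.77
eef_pos: [531.3, 246.3, 175.3]
eef_rot: [3.141, 0.0, 2.865]
wrist_force: [0.1, -0.3, -1.2]
finger_gap: 13.7
```

```bash
python3 - <<'E'
from h import *
s=read_state();print(s["clock"],s["eef_pos"],s["eef_rot"],s["finger_gap"],s["wrist_force"])
im=camera("wrist")[:,:,::-1];cv2.imwrite("pics/w12.png",im)
a=cv2.imread("pics/w5.png")
f=lambda i:cv2.resize(i[150:300,260:380],None,fx=3.3,fy=3.3,interpolation=cv2.INTER_CUBIC)
cv2.imwrite("pics/w12z.png",np.hstack([f(a),f(im)]))
im=camera("scene")[:,:,::-1]
cv2.imwrite("pics/s12z.png",cv2.resize(im[80:220,180:340],None,fx=4,fy=4,interpolation=cv2.INTER_CUBIC))
E
```

```text
16.775 [531.3131321  246.28840353 175.275076  ] [3.14134848e+00 3.11299908e-04 2.86472930e+00] 13.691940136189727 [ 0.09616254 -0.29116152 -1.18432668]
```

View pics/w12z.png

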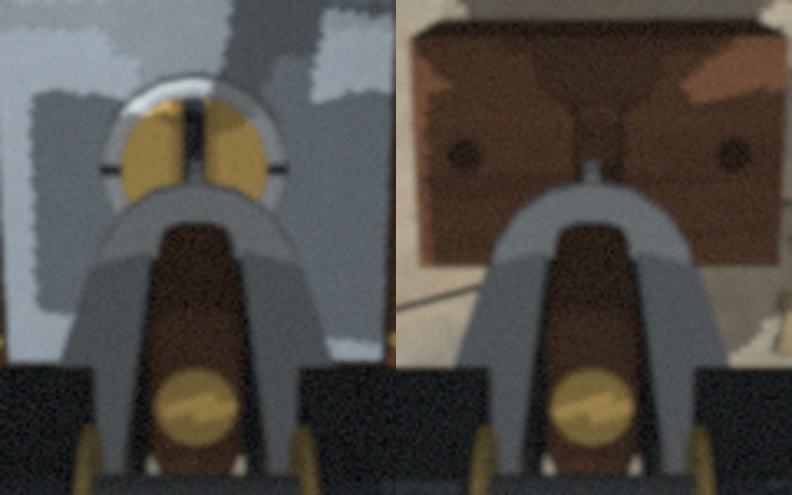

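View pics/s12z.png

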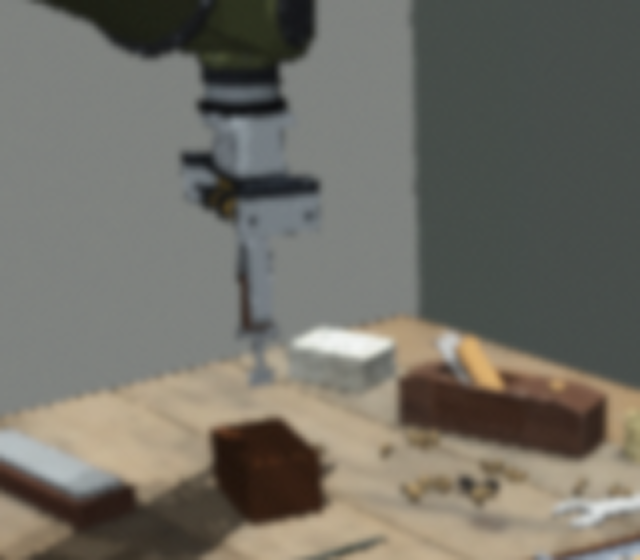

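carry_out:
  series:
    - {"delta_pos":[-0.2,1.2,-15],"turn":[0,0,0],"hand":0}
    - {"delta_pos":[-0.2,1.2,-35],"turn":[0,0,0],"hand":0}
    - {"delta_pos":[-0.2,1.2,-46],"turn":[0,0,0],"hand":0}
    - {"delta_pos":[-0.2,1.2,-50],"turn":[0,0,0],"hand":0}
    - {"delta_pos":[-0.2,1.2,-55],"turn":[0,0,0],"hand":0}
    - {"delta_pos":[-0.2,1.2,-60],"turn":[0,0,0],"hand":0}
    - {"delta_pos":[-0.2,1.2,-65],"turn":[0,0,0],"hand":0}

```text
clock: 17.75
eef_pos: [531.0, 247.8, 109.8]
eef_rot: [3.141, 0.0, 2.867]
wrist_force: [-0.1, -0.8, -0.7]
finger_gap: 13.9
```

Inside the hole without resistance. I'll continue down to the collar.

carry_out:
  series:
    - {"delta_pos":[0,0,-8],"turn":[0,0,0],"hand":0}
    - {"delta_pos":[0,0,-16],"turn":[0,0,0],"hand":0}
    - {"delta_pos":[0,0,-24],"turn":[0,0,0],"hand":0}
    - {"delta_pos":[0,0,-32],"turn":[0,0,0],"hand":0}
    - {"delta_pos":[0,0,-36],"turn":[0,0,0],"hand":0}
    - {"delta_pos":[0,0,-37.5],"turn":[0,0,0],"hand":0}
    - {"delta_pos":[0,0,-38.5],"turn":[0,0,0],"hand":0}
    - {"delta_pos":[0,0,-38.5],"turn":[0,0,0],"hand":0}

```text
clock: 18.75
eef_pos: [531.0, 247.8, 71.6]
eef_rot: [3.141, 0.0, 2.867]
wrist_force: [0.5, 0.2, -2.0]
finger_gap: 13.7
```

carry_out:
  series:
    - {"delta_pos":[0,0,-0.6],"turn":[0,0,0],"hand":0}
    - {"delta_pos":[0,0,-1.2],"turn":[0,0,0],"hand":0}
    - {"delta_pos":[0,0,-1.2],"turn":[0,0,0],"hand":0}

```text
clock: 19.12
eef_pos: [531.1, 247.8, 71.0]
eef_rot: [3.141, 0.0, 2.867]
wrist_force: [-2.4, -1.3, 5.7]
finger_gap: 13.8
```

carry_out:
  series:
    - {"delta_pos":[0,0,0],"turn":[0,0,0],"hand":0.2}
    - {"delta_pos":[0,0,0],"turn":[0,0,0],"hand":0.4}
    - {"delta_pos":[0,0,0],"turn":[0,0,0],"hand":0.55}
    - {"delta_pos":[0,0,0],"turn":[0,0,0],"hand":0.55}
    - {"delta_pos":[0,0,30],"turn":[0,0,0],"hand":0.55}
    - {"delta_pos":[0,0,80],"turn":[0,0,0],"hand":0.55}
    - {"delta_pos":[10,-3,130],"turn":[0,0,0],"hand":0.55}
    - {"delta_pos":[20,-6,130],"turn":[0,0,0],"hand":0.55}

```text
clock: 20.12
eef_pos: [552.5, 242.2, 204.5]
eef_rot: [3.137, 0.006, 2.867]
wrist_force: [-1.0, 0.3, -0.4]
finger_gap: 52.2
```

```bash
python3 - <<'E'
from h import *
s=read_state();print(s["clock"],s["eef_pos"],s["eef_rot"],s["finger_gap"],s["wrist_force"])
c=get_calibration("wrist");np.save("w13.npy",c["pose"])
im=camera("wrist")[:,:,::-1];cv2.imwrite("pics/w13.png",im)
cv2.imwrite("pics/w13z.png",cv2.resize(im[130:215,260:385],None,fx=6,fy=6,interpolation=cv2.INTER_CUBIC))
E
```

```text
20.125 [552.5303504  242.20923933 204.48383398] [3.13743431 0.00570536 2.86696421] 52.17290827051934 [-1.04488975  0.27309905 -0.41944785]
```

View pics/w13z.png

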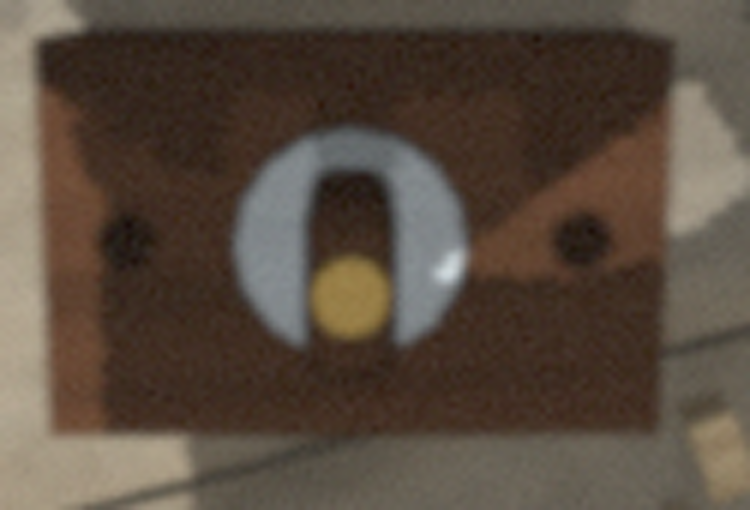

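The driver is seated as at the start (collar about (350,245) centred between the holes). Next is a close look at the lock.

carry_out:
  series:
    - {"delta_pos":[6,-50,0],"turn":[0,0,0],"hand":0.9}
    - {"delta_pos":[12,-105,0],"turn":[0,0,0],"hand":0.9}
    - {"delta_pos":[18,-160,0],"turn":[0,0,0],"hand":0.9}
    - {"delta_pos":[24,-215,0],"turn":[0,0,0],"hand":0.9}
    - {"delta_pos":[30,-270,0],"turn":[0,0,0],"hand":0.9}
    - {"delta_pos":[36,-325,0],"turn":[0,0,0],"hand":0.9}
    - {"delta_pos":[42,-380,0],"turn":[0,0,0],"hand":0.9}
    - {"delta_pos":[48,-430,0],"turn":[0,0,0],"hand":0.9}

```text
clock: 21.18
eef_pos: [598.4, -190.0, 198.4]
eef_rot: [3.141, -0.002, 2.866]
wrist_force: [0.4, 0.2, -0.4]
finger_gap: 84.4
```

carry_out:
  series:
    - {"delta_pos":[0,0,0],"turn":[0,0,0],"hand":0.9}
    - {"delta_pos":[0,0,0],"turn":[0,0,0],"hand":0.9}

```text
clock: 21.42
eef_pos: [598.6, -187.7, 198.9]
eef_rot: [3.141, -0.002, 2.867]
wrist_force: [0.8, 0.6, -0.5]
finger_gap: 84.5
```

```bash
python3 - <<'E'
from h import *
s=read_state();print(s["clock"],s["eef_pos"],s["eef_rot"],s["finger_gap"],s["wrist_force"])
c=get_calibration("wrist");np.save("w14.npy",c["pose"])
im=camera("wrist")[:,:,::-1];cv2.imwrite("pics/w14.png",im)
cv2.imwrite("pics/w14z.png",cv2.resize(im[50:240,240:400],None,fx=5,fy=3.1,interpolation=cv2.INTER_CUBIC))
p=proj(c,[575.2,-182,66]);x,y=map(int,p);print(p)
cv2.imwrite("pics/w14y.png",cv2.resize(im[y-35:y+35,x-40:x+40],None,fx=8,fy=8,interpolation=cv2.INTER_CUBIC))
im=camera("top")[:,:,::-1];cv2.imwrite("pics/t14.png",im)
E
```

```text
21.425 [ 598.56669528 -187.70667831  198.88113764] [ 3.14120067e+00 -2.07704347e-03  2.86664102e+00] 84.48897972428232 [ 0.79387819  0.64350274 -0.45323318]
[318.89460232 170.7675955 ]
```

View pics/w14.png

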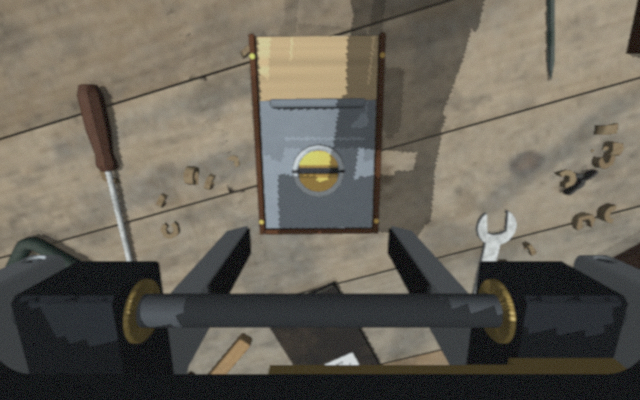

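View pics/w14y.png

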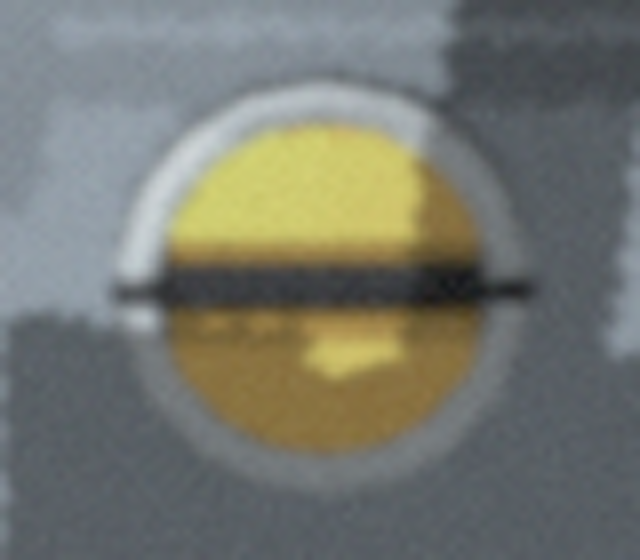

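View pics/t14.png

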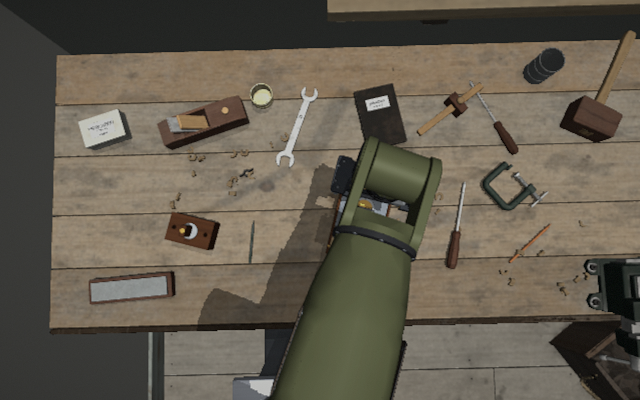

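```bash
python3 -c "
from cell import *
print(sign_off(), read_state()['clock'])"
```

```text
the job is handed in; nothing more can be done
the job is handed in; nothing more can be done
```

I closed the cover, locked it with the driver, and put the driver back in its stand. The job was handed in at about 21.5 s, with the robot hovering clear of everything.

- **Cover:** I pushed it about 44 mm with the shut fingers until it hit its stop, where the push force rose to about 29 N. The top camera then put the lock at (575, −182) mm. Home works out at (575, −181), so the cover is home to within about 1 mm, which is as fine as the cameras show.
- **Lock:** I turned it clockwise until the moment rose from about 0.1 to 0.65 N m, then eased back and pulled the blade out. In the last wrist picture the slot lines up with both bezel marks. Rougher measurements from the top camera disagreed by up to about 0.02 rad, which I put down to pixel noise.
- **Driver:** I lowered it until the collar met the stand top (5.7 N), at the same height as when I picked it up. Afterwards it looked as it did at the start.
- **Loose things:** The pencil, wing nut and turnscrew look in the same places in the first and last top views. I compared these by eye and did not measure them.

No check failed.

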